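# Tare the kitchen scale for the clamp-lid jar

## Robot

A 7-joint arm with a two-finger parallel gripper is mounted at the origin on the work surface. World frame = base frame: x ahead of the robot, y to its left, z up, the work surface at z = 0. Lengths are in m, angles in rad, forces in N, time in s.
With the tool pointing down it reaches from about 0.425 to 0.975 m from the base axis. Payload 16.7 kg.
Tool frame: the origin (TCP) lies midway between the tips of the shut fingers; the grasp point (between the pads) lies 19 mm behind it; z points along the fingers, y is the line along which they close (so a half turn about z gives the same grasp; the last joint's range is limited). The gripper opens to 85 mm and grips with 20 to 120 N. Pads are 22 mm wide; open, the fingers measure 114 mm over their backs; the gripper's body (76 mm by 85 mm) begins 54 mm behind the grasp point. The pads swing forward as they close: fully open they stand 13 mm farther back than shut.
Start: joints at [1.2, 0.426, 0.074, 1.606, -0.034, 1.111, -0.067], TCP at [0.148, -0.658, 0.231] pointing down, gripper open.
Joint ranges: [-2.85, 2.85], [-0.5, 2.14], [-1.23, 1.37], [0.21, 2.46], [-1.02, 4.16], [0.16, 2.05], [-2.73, 2.73]. Speed limits (rad/s): [1.89, 1.89, 2.39, 2.39, 3.01, 3.01, 3.01].

## Interface

Orientations are given as a unit quaternion [x, y, z, w].
In Python, from rig import status, viewer, ticket gives the robot as it stands.
- The arm moves only by the tool jog_arm, never from a script. Its argument "rows" is a list that holds one entry, the list of rows, each a list of 7 numbers: the turn, a rotation vector about the tool's x, y, z each as a share of 45 degrees, from -1 to 1, then the shift along the tool's x, y, z each as a share of 0.08 m, from -1 to 1, then the opening, from -1 (shut) to 1 (fully open). A call has 1 to 12 rows; each row is the pose to reach, as a shift and turn from the pose commanded when the call began, along the tool's axes at that moment; what a row does not reach only later rows make up. A row lasts 1/8 s, in which the tool goes at most 62.5 mm and 10.7 degrees, less where a joint would pass 70% of its speed; a pose out of reach is approached as far as the arm can. A call with a number of a shift or a turn outside -1 to 1 is refused whole. A call with a gripper value outside its range is refused whole. The fingers move at their own pace and stop on an object; "newtons" is the grip in N (left out, the last holds). Time passes only in rows, so rows that repeat a pose let the fingers close. It gives the time, the measured TCP pose, the force, the opening and the grip force at its end, in the units of the state.
- status.get_state(): the state, without advancing time (a new reading comes with each control period).
- viewer.camera(name): name is "side" or "top" or "wrist"; returns a dict with "pixels" (384x512x3 uint8, red, green, blue), "K" (3x3 intrinsics, pixels), "distortion" ([k1, k2, p1, p2, k3] as OpenCV has them; the pictures are not rectified), "rvec" (rotation vector, rad) and "tvec" (3), from world to camera coordinates, as OpenCV has them; the wrist camera has in their place "tool_from_camera" (4x4, takes a point from camera to tool coordinates, whose origin is the TCP and whose axes are the flange's). Camera axes: x right, y down, z forward; pixel columns grow to the right and rows downward; lengths in m; the calibration is good to about 2 mm. A picture is of the moment at which its call begins: read the wrist's pose just before it. There is no depth.
- ticket.job_done(): hands the job in; it is judged then, once.
The state is a dict: "time_s": time; "qpos": joint angles; "joint_velocities": joint speeds; "tau": joint torques, N m; "tool_pos": TCP position; "orientation": TCP orientation; "contact_force": force on the tool from outside, world axes, zero at the start; "torque": the same for the moment, N m; "grip_width": finger opening in m; "finger_force": force on a finger pad.
Only numpy, scipy, OpenCV 4.12 (cv2) and the standard library are available. Lean on these libraries where they do the work, as an engineer would, in place of code of your own. Each camera call takes 0.05 s, during which the arm holds its last target. There are 200 camera calls.

## Task

Tare the kitchen scale for the empty clamp-lid jar: set the jar down gently, upright and flat inside the rim of the scale's round pan, let go of it, and then turn the scale's bezel ring until its zero mark lines up with the tip of the pointer, so that the scale reads zero with the jar standing on it. Leave the egg timer, the brush and the pepper mill where they are.

Things in the scene. Friction and masses are not known exactly. Their poses are not given: they have to be found in the camera images.
- scale: Kitchen scale, white housing 251 x 122 mm, fixed on the worktop. Origin on the worktop under the line where its flat top (52 mm high) meets the front panel, which slopes down towards -x by 15 degrees. x: from the dial end (user's side) to the pan end; z up. Housing x = -115 to +136 mm. Dial centre at x = -65, pan axis at x = +75 mm, both y = 0.
- pan_floor (a point): Centre of the upper face of the round steel pan's flat floor, 74 mm above the worktop when empty; axes as the scale's. Floor 106 mm across; flaring rim 120 mm across, its edge 6 mm above the floor. The pan is sprung: it sinks 12 mm per kg (stop at 14 mm) and turns the pointer one turn per kg.
- bezel_top (a point): Bezel: knurled steel ring drum, 62 mm diameter, 17 mm proud of the sloping panel, the white dial face sunk inside turns with it. Point: on its axis at its upper face. z: turning axis, outwards, 15 degrees off vertical towards the scale's -x; x: towards the zero mark. Turns either way with 0.06 N m friction and stays put. Free for fingers at the scale's +y and -y sides; the pan is close at +x.
- zero_mark (a point): Zero mark of the dial: the only broad black bar (3.4 x 9 mm) among 39 thin ticks, with a small black pip beside it on the bezel's rim. Point: 24 mm from the axis, 11.5 mm above the panel along it, level with the pointer. Turns with the bezel.
- pointer_tip (a point): Tip of the black pointer needle (its tail ends in a small disc), 24 mm from the dial's axis, just above the dial face. Driven by the pan only. The scale reads zero when the tip stands over the zero mark. One tick division is 25 g = 9 degrees = 3.8 mm at the tip.
- bezel (a joint): Angle of the bezel, rad, growing clockwise as seen looking down on the dial. At 0 the zero mark points straight up the slope, towards the pan. Starts between 0 and 1.
- pointer (a joint): Angle of the pointer, rad, same zero direction, also growing clockwise. 0 with the pan empty; about 1.5 to 2.5 with the jar on it, by the jar's weight. The scale reads zero when bezel equals pointer.
- jar: Empty glass jar, glass lid clamped shut by a wire bail, one rigid piece, 100 mm high; straight round wall 62 mm in diameter up to 66 mm, then a 53 mm neck and 57 mm lid. 0.24 to 0.39 kg. Origin: centre of the underside, z up. The clamp lever hangs on the -x side (to 38 mm from the axis, 48 to 83 mm up); the +y and -y sides are clear for fingers.
- timer: Bystander: steel egg timer, egg-shaped, 60 mm in diameter, 73 mm high. Origin: centre of its underside.
- brush: Bystander: silicone basting brush with a hard black handle, about 220 mm long, lying flat along its own x. Origin: on the worktop near its middle.
- mill: Bystander: dark wooden pepper mill, 56 mm in diameter, 153 mm high. Origin: centre of its underside.
Mind the look-alikes: they are no part of the job. Leave any purple look-alike of the jar alone.

How it is judged:
On the way, in this order (a step that is already met when the one before it is completed fails the run):
1. the jar stands upright and flat on the pan's floor, let go (horizontal distance between jar and pan_floor below 0.023 m and z of jar in the frame of pan_floor between -0.004 and 0.004 m and angle between jar's own z axis and vertical below 0.08 rad and contact force between the fingers and jar below 0.3 N), for 0.3 s.
2. the zero mark lies at the pointer's tip (distance between zero_mark and pointer_tip below 0.0035 m), for 0.2 s.
At the end, for the whole second after the job is handed in: The jar stands at rest, upright (within 0.08 rad) and flat on the pan's floor inside its rim (its axis within 23 mm of the pan's centre, its base within 4 mm of the floor), and the zero mark is within 3.5 mm of the pointer's tip (about 8 degrees, just under one tick division) (horizontal distance between jar and pan_floor below 0.023 m and z of jar in the frame of pan_floor between -0.004 and 0.004 m and angle between jar's own z axis and vertical below 0.08 rad and linear speed of jar below 0.02 m/s and distance between zero_mark and pointer_tip below 0.0035 m); the robot touches nothing.
It fails at once if the jar is slammed or pressed hard on the scale (over 40 N) (contact force between jar and scale above 40 N).
It fails at once if the jar is tipped over (more than 0.7 rad) (angle between jar's own z axis and vertical above 0.7 rad).
It fails at once if the egg timer is displaced (30 mm) (distance of timer from where it was at the start of the episode above 0.03 m).
It fails at once if the brush is displaced (30 mm) (distance of brush from where it was at the start of the episode above 0.03 m).
It fails at once if the pepper mill is displaced (30 mm) (distance of mill from where it was at the start of the episode above 0.03 m).
It also fails if it takes over 64 s, if anything falls off the work surface, if the arm or the gripper's body presses on something with over 40 N, if the wrist force passes 120 N, or if a joint passes its speed limit or range.

## Working session

There is one attempt and no reset: what is moved stays moved. The work goes in short steps, Python scripts to look and compute and a tool call to move; the robot and the scene stay as the last step left them, time stands still between calls to the robot, and variables do not carry over. Pictures are saved under pics/ and viewed, at most 10 in all, crops included, and the job is handed in when it is done.

Besides the shell and the picture viewer there is one more tool, called after "Call:" by a JSON object that holds its "method" and its "body". jog_arm: Moves the arm, as the interface text tells. Shift numbers are shares of 0.08 m and turn numbers shares of 45 degrees, none past 1 either way. Its arguments: {"type":"object","properties":{"rows":{"type":"array"},"newtons":{"type":"number"}},"required":["rows"]}

```bash
ls; mkdir -p pics; cat > h.py <<'E'
import numpy as np, cv2
from rig import status, viewer, ticket
from scipy.spatial.transform import Rotation as R
def cam(n):
    s=status.get_state(); c=viewer.camera(n); c['img']=cv2.cvtColor(np.asarray(c['pixels']),cv2.COLOR_RGB2BGR)
    if 'rvec' in c:
        r=R.from_rotvec(np.ravel(c['rvec'])); c['R']=r.as_matrix().T; c['o']=-c['R']@np.ravel(c['tvec'])
    else:
        T=np.array(c['tool_from_camera']); q=R.from_quat(s['orientation']).as_matrix()
        c['R']=q@T[:3,:3]; c['o']=q@T[:3,3]+np.array(s['tool_pos'])
    return c
def ray(c,uv):
    p=cv2.undistortPoints(np.array([[uv]],float),np.array(c['K']),np.array(c['distortion']))[0,0]
    d=c['R']@np.array([p[0],p[1],1]); return c['o'],d/np.linalg.norm(d)
def onz(c,uv,z):
    o,d=ray(c,uv); return o+d*(z-o[2])/d[2]
def proj(c,P):
    Rw=c['R'].T; t=-Rw@c['o']
    return cv2.projectPoints(np.array(P,float).reshape(-1,3),cv2.Rodrigues(Rw)[0],t,np.array(c['K']),np.array(c['distortion']))[0][:,0]
def tri(c1,u1,c2,u2):
    o1,d1=ray(c1,u1);o2,d2=ray(c2,u2)
    s=np.linalg.lstsq(np.c_[d1,-d2],o2-o1,rcond=None)[0]
    a,b=o1+s[0]*d1,o2+s[1]*d2; return (a+b)/2,np.linalg.norm(a-b)
E
python3 - <<'E'
from h import *
print(status.get_state())
for n in ['top','side']:
    c=cam(n); cv2.imwrite(f'pics/{n}0.png',c['img']); print(n,c['o'],c['R'][:,2],c['K'][0])
E
```

```text
pics
{'time_s': 0.0, 'qpos': array([ 1.1994913 ,  0.42674584,  0.07383459,  1.60663719, -0.03411305,
        1.11081657, -0.06708051]), 'joint_velocities': array([-0.00019185, -0.00139242, -0.00015768, -0.00096522,  0.00129005,
       -0.00047553,  0.00051272]), 'tau': array([ 5.44063223e-04, -9.49829865e+01,  3.76056343e+00, -4.63521373e+01,
        1.91095116e-02,  9.67658329e-03, -1.43333136e-05]), 'tool_pos': array([ 0.14838212, -0.65804641,  0.23058756]), 'orientation': array([ 9.93856616e-01,  1.10673272e-01, -1.15456772e-04, -6.64046339e-04]), 'contact_force': array([-0.3804473 ,  0.479492  ,  0.50855111]), 'torque': array([-0.01229189, -0.02839358,  0.00422863]), 'finger_force': 0.0, 'grip_width': 0.0854290751412516}
top [ 0.37485954 -0.03985942  1.21134274] [ 0.18211834  0.00629141 -0.98325649] [417.85881376   0.         244.97012994]
side [0.219772   0.80547382 0.86098337] [ 0.30038566 -0.69514632 -0.65310034] [357.29727804   0.         246.06534437]
```

View pics/top0.png

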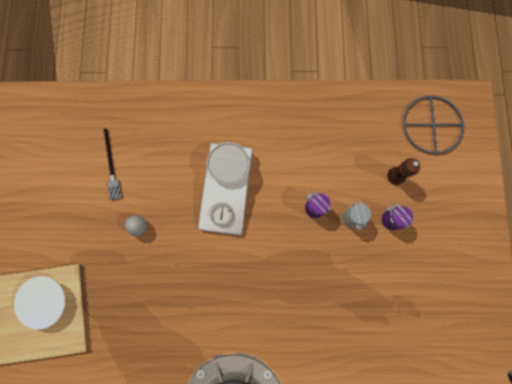

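View pics/side0.png

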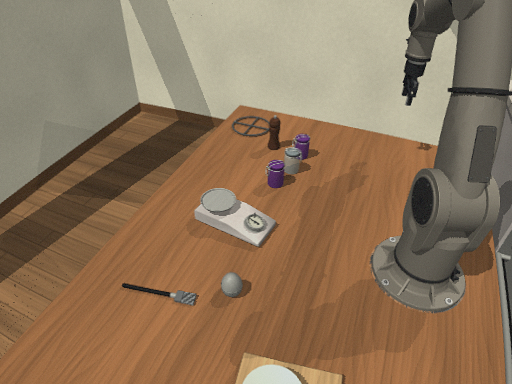

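```bash
python3 - <<'E'
from h import *
t=cam('top')['img'];s=cam('side')['img']
a=cv2.resize(t[170:250,290:430],(784,448),interpolation=cv2.INTER_CUBIC)[:, :]
b=cv2.resize(s[125:195,255:325],(400,400),interpolation=cv2.INTER_CUBIC)
d=cv2.resize(t[135:240,190:260],(400,600),interpolation=cv2.INTER_CUBIC)
cv2.imwrite('pics/j1.png',np.vstack([cv2.resize(a,(560,320)),np.hstack([cv2.resize(b,(280,280)),cv2.resize(d,(187,280)),np.zeros((280,93,3),np.uint8)])]))
# wrist
c=cam('top')
for n,uv,z in [('jar top',(357,212),.1),('purpleL',(318,204),.1),('pan',(229,166),.08),('dial',(222,215),.055)]: print(n,onz(c,uv,z).round(3))
E
```

```text
jar top [ 0.52  -0.333  0.1  ]
purpleL [ 0.542 -0.229  0.1  ]
pan [0.652 0.012 0.08 ]
dial [0.518 0.032 0.055]
```

View pics/j1.png

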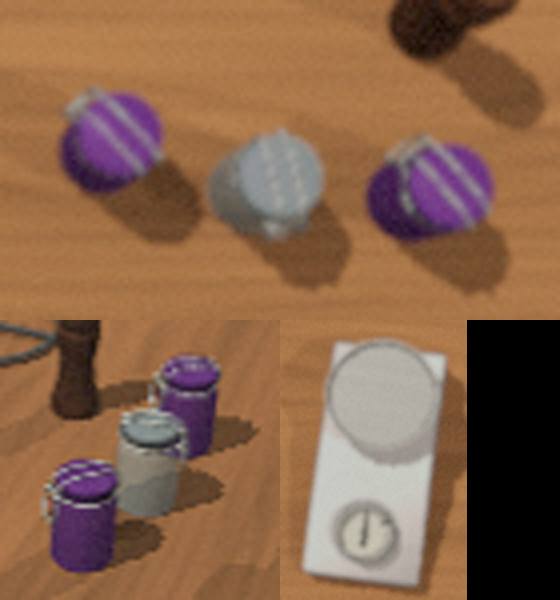

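```bash
python3 - <<'E'
from h import *
t=cam('top');s=cam('side')
P,e=tri(t,(360.7,215),s,(293,152)); print('lid',P.round(4),e)
print('lid z.1',onz(t,(360.7,215),.1).round(4),onz(s,(293,152),.1).round(4))
# purple hue blobs
for c in(t,s):
    h=cv2.cvtColor(c['img'],cv2.COLOR_BGR2HSV); m=cv2.inRange(h,(125,90,30),(155,255,255))
    n,l,st,ce=cv2.connectedComponentsWithStats(m); print([(st[i].tolist()) for i in range(1,n) if st[i][4]>50])
st=status.get_state(); q=R.from_quat(st['orientation']).as_matrix(); print(q.round(3))
tgt=np.array([.512,-.345,.26]); print(q.T@(tgt-st['tool_pos'])/.08)
c=cam('wrist'); print(np.array(c['tool_from_camera']).round(3),c['K'][0][0])
E
```

```text
lid [ 0.515  -0.3469  0.0825] 0.002379701850737783
lid z.1 [ 0.5116 -0.3423  0.1   ] [ 0.5095 -0.3208  0.1   ]
[[319, 194, 11, 12, 56], [313, 196, 15, 16, 66], [306, 200, 18, 18, 189], [396, 208, 15, 17, 66], [382, 211, 24, 18, 246]]
[[296, 135, 13, 24, 181], [268, 161, 16, 27, 321]]
[[ 0.976  0.22  -0.   ]
 [ 0.22  -0.976  0.   ]
 [ 0.    -0.    -1.   ]]
[ 5.29445133 -2.82169545 -0.35954052]
[[ 0.001 -0.949 -0.316  0.081]
 [ 1.     0.     0.    -0.001]
 [-0.    -0.316  0.949 -0.141]
 [ 0.     0.     0.     1.   ]] 319.52822408915813
```

Call:
{"method": "jog_arm", "body": {"rows": [[[0, 0, 0, 0.9, -0.5, -0.1, 1], [0, 0, 0, 1, -0.55, -0.1, 1]]]}}

```text
time_s: 0.65
tool_pos: [0.2193, -0.5961, 0.2396]
orientation: [0.994, 0.112, 0.001, -0.0]
contact_force: [-0.2, 0.4, 1.3]
grip_width: 0.0854
finger_force: 0.0
```

Call:
{"method": "jog_arm", "body": {"rows": [[[0, 0, 0, 0.7, -0.35, -0.1, 1], [0, 0, 0, 1, -0.55, -0.1, 1]]]}}

```text
time_s: 0.9
tool_pos: [0.2883, -0.5354, 0.248]
orientation: [0.994, 0.112, 0.001, 0.0]
contact_force: [-0.5, -0.8, -0.4]
grip_width: 0.0855
finger_force: 0.0
```

Call:
{"method": "jog_arm", "body": {"rows": [[[0, 0, 0, 0.7, -0.35, -0.1, 1], [0, 0, 0, 1, -0.55, -0.1, 1]]]}}

```text
time_s: 1.15
tool_pos: [0.3565, -0.4747, 0.256]
orientation: [0.994, 0.112, 0.001, 0.0]
contact_force: [-0.2, -0.5, 0.2]
grip_width: 0.0851
finger_force: 0.0
```

Call:
{"method": "jog_arm", "body": {"rows": [[[0, 0, 0, 0.7, -0.35, 0, 1], [0, 0, 0, 1, -0.55, 0, 1]]]}}

```text
time_s: 1.4
tool_pos: [0.4246, -0.4138, 0.2555]
orientation: [0.994, 0.112, 0.001, -0.0]
contact_force: [-1.6, 0.6, 0.1]
grip_width: 0.0854
finger_force: 0.0
```

Call:
{"method": "jog_arm", "body": {"rows": [[[0, 0, 0, 0.7, -0.35, 0, 1], [0, 0, 0, 1, -0.55, 0, 1], [0, 0, 0, 1, -0.55, 0, 1]]]}}

```text
time_s: 1.78
tool_pos: [0.4921, -0.3536, 0.2553]
orientation: [0.994, 0.113, 0.0, -0.0]
contact_force: [-1.9, -0.8, -0.3]
grip_width: 0.0858
finger_force: 0.0
```

```bash
python3 - <<'E'
from h import *
s=status.get_state(); print(s['time_s'],s['tool_pos'],s['orientation'],s['qpos'].round(2))
c=cam('wrist'); cv2.imwrite('pics/w1.png',c['img'])
print(proj(c,[[.512,-.345,.1],[.512,-.345,0]]))
E
```

```text
1.775 [ 0.49211042 -0.35355022  0.25526778] [ 9.93632228e-01  1.12671208e-01  2.75457764e-04 -3.43018656e-04] [ 0.61  0.3  -0.12  1.73  0.04  1.11 -0.86]
[[252.12476827 153.27690739]
 [253.00009617 137.26055168]]
```

View pics/w1.png

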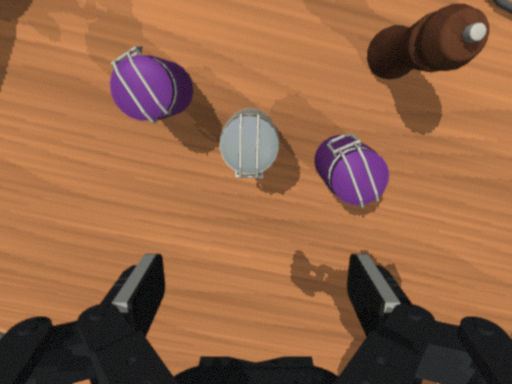

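```bash
python3 - <<'E'
from h import *
s=status.get_state(); q=R.from_quat(s['orientation']).as_matrix()
c=cam('wrist'); im=c['img'].copy()
h=cv2.cvtColor(im,cv2.COLOR_BGR2HSV); m=cv2.inRange(h,(0,0,90),(180,60,255)); m[:95]=0;m[190:]=0
m=cv2.inRange(h,(80,10,60),(125,90,255));m[:95]=0;m[190:]=0;m[:,:205]=0;m[:,295:]=0
k=max(cv2.findContours(m,0,2)[0],key=cv2.contourArea); (u,v),r=cv2.minEnclosingCircle(k); print(u,v,r,cv2.boundingRect(k))
for z in (.09,.1):
  P=onz(c,(249.7,142),z); L=onz(c,(220,142),z);Rr=onz(c,(279.5,142),z)
  print(z,P,np.linalg.norm(L-Rr), q.T@(P-s['tool_pos']))
E
```

```text
248.0 137.0 23.19492530822754 (241, 114, 13, 47)
0.09 [ 0.51874954 -0.34249462  0.09      ] 0.05713277106110248 [ 0.03016178 -0.00618649  0.16523223]
0.1 [ 0.52040344 -0.34230792  0.1       ] 0.055268662623984444 [ 0.03181544 -0.00600368  0.15523212]
```

Call:
{"method": "jog_arm", "body": {"rows": [[[0, 0, 0, 0.39, -0.07, 0.5, 1], [0, 0, 0, 0.39, -0.07, 1, 1], [0, 0, 0, 0.39, -0.07, 1, 1]]]}}

```text
time_s: 2.25
tool_pos: [0.5171, -0.3438, 0.1728]
orientation: [0.994, 0.11, -0.002, -0.001]
contact_force: [-0.2, 0.4, 0.6]
grip_width: 0.0858
finger_force: 0.0
```

Call:
{"method": "jog_arm", "body": {"rows": [[[0, 0, 0, 0, 0, 0.4, 1], [0, 0, 0, 0, 0, 0.7, 1], [0, 0, 0, 0, 0, 0.7, 1]]]}}

```text
time_s: 2.62
tool_pos: [0.5185, -0.3444, 0.1197]
orientation: [0.994, 0.11, -0.001, -0.0]
contact_force: [0.0, -0.3, 0.2]
grip_width: 0.0852
finger_force: 0.0
```

```bash
python3 - <<'E'
from h import *
s=status.get_state(); print(s['tool_pos'])
c=cam('wrist'); cv2.imwrite('pics/w2.png',c['img'])
E
```

```text
[ 0.51853303 -0.34444168  0.11970017]
```

View pics/w2.png

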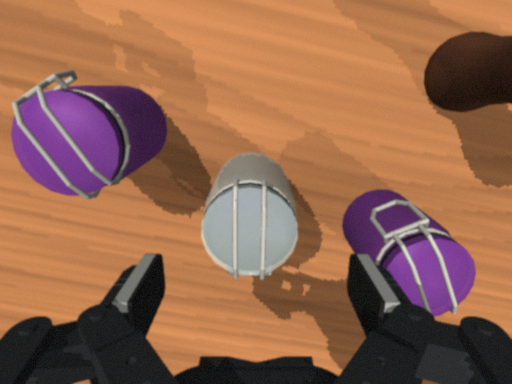

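```bash
python3 - <<'E'
from h import *
s=status.get_state(); q=R.from_quat(s['orientation']).as_matrix()
c=cam('wrist')
for n,uv in [('jarC',(250,230)),('L',(202,230)),('R',(297.5,230)),('purR c',(428,268)),('purR right',(474,265)),('purL c',(68,140)),('base far',(253,154))]:
  for z in ((.093,.098) if n!='base far' else (0,.066)): print(n,z,(q.T@(onz(c,uv,z)-s['tool_pos'])).round(4))
E
```

```text
jarC 0.093 [ 0.0018 -0.0038  0.0278]
jarC 0.098 [ 0.0041 -0.0037  0.0228]
L 0.093 [ 0.0018 -0.0316  0.0278]
L 0.098 [ 0.0041 -0.0307  0.0228]
R 0.093 [0.0018 0.0238 0.0278]
R 0.098 [0.0041 0.0231 0.0228]
purR c 0.093 [-0.0235  0.1039  0.0279]
purR c 0.098 [-0.0204  0.1008  0.0229]
purR right 0.093 [-0.0214  0.1314  0.0279]
purR right 0.098 [-0.0184  0.1275  0.0229]
purL c 0.093 [ 0.0539 -0.0997  0.0277]
purL c 0.098 [ 0.0547 -0.0968  0.0227]
base far 0 [ 0.0275 -0.0027  0.1208]
base far 0.066 [ 0.041  -0.0022  0.0548]
```

Call:
{"method": "jog_arm", "body": {"rows": [[[0, 0, 0, 0, -0.05, 0.25, 1], [0, 0, 0, 0, -0.05, 0.6, 1], [0, 0, 0, 0, -0.05, 0.95, 1], [0, 0, 0, 0, -0.05, 1, 1], [0, 0, 0, 0, -0.05, 1, 1]]]}}

```text
time_s: 3.35
tool_pos: [0.5193, -0.3402, 0.0409]
orientation: [0.994, 0.111, 0.001, 0.0]
contact_force: [0.1, -0.3, -0.4]
grip_width: 0.0854
finger_force: 0.0
```

Call:
{"method": "jog_arm", "body": {"rows": [[[0, 0, 0, 0, 0, 0.06, 1], [0, 0, 0, 0, 0, 0.06, 0.2], [0, 0, 0, 0, 0, 0.06, -0.2], [0, 0, 0, 0, 0, 0.06, -0.5], [0, 0, 0, 0, 0, 0.06, -0.5], [0, 0, 0, 0, 0, 0.06, -0.5]]], "newtons": 30}}

```text
time_s: 4.1
tool_pos: [0.5189, -0.3398, 0.0353]
orientation: [0.994, 0.111, 0.0, 0.0]
contact_force: [-1.5, 0.1, 7.7]
grip_width: 0.0614
finger_force: 31.3
```

Call:
{"method": "jog_arm", "body": {"rows": [[[0, 0, 0, 0, 0, -0.2, -0.5], [0, 0, 0, 0, 0, -0.6, -0.5], [0, 0, 0, 0, 0, -1, -0.5], [0, 0, 0, 0, 0, -1, -0.5]]], "newtons": 40}}

```text
time_s: 4.6
tool_pos: [0.5199, -0.3404, 0.1177]
orientation: [0.994, 0.111, 0.002, 0.001]
contact_force: [-0.0, -0.5, -3.8]
grip_width: 0.0608
finger_force: 45.1
```

Call:
{"method": "jog_arm", "body": {"rows": [[[0, 0, 0, 0, 0, -0.5, -0.5], [0, 0, 0, 0, 0, -1, -0.5], [0, 0, 0, 0, 0, -1, -0.5]]]}}

```text
time_s: 4.97
tool_pos: [0.5196, -0.3402, 0.197]
orientation: [0.994, 0.111, 0.002, 0.001]
contact_force: [0.3, -0.5, -5.0]
grip_width: 0.0606
finger_force: 46.3
```

```bash
python3 - <<'E'
from h import *
s=status.get_state(); q=R.from_quat(s['orientation']).as_matrix(); print(s['tool_pos'],s['contact_force'],s['grip_width'])
t=cam('top'); im=t['img']; h=cv2.cvtColor(im,cv2.COLOR_BGR2HSV)
m=cv2.inRange(h,(0,0,120),(180,45,255)); w=np.zeros_like(m); w[125:250,185:270]=1; m*=w
k=max(cv2.findContours(m,0,2)[0],key=cv2.contourArea); print(cv2.minAreaRect(k),cv2.contourArea(k))
hull=cv2.convexHull(k); ap=cv2.approxPolyDP(hull,6,True)[:,0]; print(ap.tolist())
c=cam('side'); im2=c['img']
A=cv2.resize(im[130:245,190:265],(391,600),interpolation=cv2.INTER_CUBIC); B=cv2.resize(im2[180:250,188:282],(403,300),interpolation=cv2.INTER_CUBIC)
cv2.imwrite('pics/sc.png',np.hstack([A,np.vstack([B,np.zeros_like(B)])]))
E
```

```text
[ 0.51962189 -0.34019659  0.19699816] [ 0.25090044 -0.49593375 -4.99618016] 0.06061030390620077
((225.15240478515625, 187.49813842773438), (43.63041687011719, 89.76139068603516), 7.431407928466797) 3637.5
[[250, 148], [241, 232], [200, 229], [210, 145]]
```

View pics/sc.png

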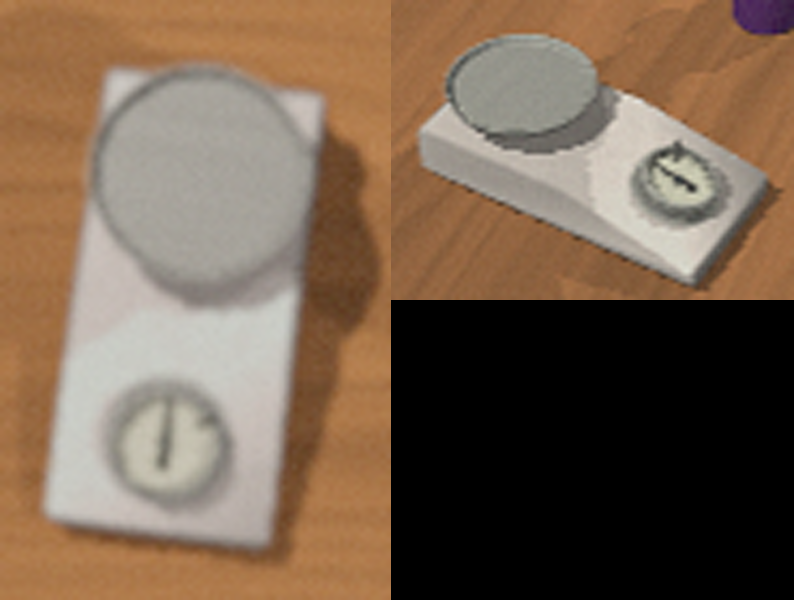

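```bash
python3 - <<'E'
from h import *
s=status.get_state(); q=R.from_quat(s['orientation']).as_matrix()
t=cam('top'); c=cam('side')
a=(228.9,163.7); b=(218.6,200.5)
P,e=tri(t,a,c,b); print('pan tri',P,e, onz(t,a,.08),onz(c,b,.08))
D=onz(t,(222.6,214.6),.051); print('dial',D)
Pp=(onz(t,a,.08)+onz(c,b,.08))/2
v=onz(t,a,.08)-D; print(np.linalg.norm(v[:2]),np.degrees(np.arctan2(v[1],v[0])))
for uv,z in [((250,148),.052),((210,145),.052),((241,233),.022),((199,229.5),.022)]: print(onz(t,uv,z))
print(Pp,(q.T@(Pp-s['tool_pos']))/.08, s['qpos'].round(2))
E
```

```text
pan tri [0.66241423 0.01272504 0.06876788] 0.0011933642025255358 [0.65900161 0.01203957 0.08      ] [0.65676628 0.02398103 0.08      ]
dial [0.51994634 0.0302179  0.051     ]
0.14023844025357432 -7.447889405205883
[ 0.71229496 -0.04712287  0.052     ]
[0.72171368 0.06812338 0.052     ]
[ 0.47082661 -0.02074851  0.022     ]
[0.48101708 0.09890783 0.022     ]
[0.65788394 0.0180103  0.08      ] [ 2.68774594 -3.97275785  1.42219858] [ 0.58  0.38 -0.13  1.76  0.06  1.01 -0.92]
```

Call:
{"method": "jog_arm", "body": {"rows": [[[0, 0, 0, 0.2, -0.3, 0, -0.5], [0, 0, 0, 0.5, -0.7, 0, -0.5], [0, 0, 0, 0.67, -0.99, 0, -0.5]]]}}

```text
time_s: 5.55
tool_pos: [0.5536, -0.2485, 0.1929]
orientation: [0.994, 0.111, -0.001, -0.001]
contact_force: [-0.5, 0.0, -3.3]
grip_width: 0.0608
finger_force: 46.3
```

Call:
{"method": "jog_arm", "body": {"rows": [[[0, 0, 0, 0.3, -0.5, 0, -0.5], [0, 0, 0, 0.67, -0.99, 0, -0.5]]]}}

```text
time_s: 5.8
tool_pos: [0.5878, -0.1604, 0.1931]
orientation: [0.994, 0.11, -0.001, -0.0]
contact_force: [1.0, 0.1, -3.5]
grip_width: 0.0609
finger_force: 46.3
```

Call:
{"method": "jog_arm", "body": {"rows": [[[0, 0, 0, 0.3, -0.5, 0, -0.5], [0, 0, 0, 0.67, -0.99, 0, -0.5]]]}}

```text
time_s: 6.05
tool_pos: [0.6228, -0.0711, 0.193]
orientation: [0.994, 0.111, -0.001, -0.0]
contact_force: [1.3, -0.3, -3.7]
grip_width: 0.0607
finger_force: 46.3
```

Call:
{"method": "jog_arm", "body": {"rows": [[[0, 0, 0, 0.3, -0.5, 0, -0.5], [0, 0, 0, 0.6, -0.9, 0, -0.5], [0, 0, 0, 0.67, -0.99, 0, -0.5], [0, 0, 0, 0.67, -0.99, 0, -0.5]]]}}

```text
time_s: 6.55
tool_pos: [0.6576, 0.0168, 0.1932]
orientation: [0.994, 0.111, -0.001, -0.0]
contact_force: [-0.5, -0.9, -3.5]
grip_width: 0.0609
finger_force: 46.2
```

```bash
python3 - <<'E'
from h import *
s=status.get_state(); q=R.from_quat(s['orientation']).as_matrix(); print(s['tool_pos'],s['orientation'],s['qpos'].round(2))
w=cam('wrist'); c=cam('side')
B=cv2.resize(c['img'][120:250,160:310],(520,450),interpolation=cv2.INTER_CUBIC)
cv2.imwrite('pics/p1.png',np.vstack([np.hstack([cv2.resize(w['img'],(400,300)),cv2.resize(B,(347,300))])]))
# predicted pan rim in side and wrist
for n,cc in(('w',w),('s',c)): print(n,proj(cc,[[.66,.015,.074],[.72,.007,.08],[.60,.023,.08]]).round(0).tolist())
E
```

```text
[0.65756876 0.01682635 0.19315707] [ 9.93803088e-01  1.11150319e-01 -1.01201407e-03 -7.54463912e-05] [ 0.06  0.44 -0.25  1.67  0.12  1.05 -1.57]
w [[259.0, 184.0], [286.0, 116.0], [235.0, 247.0]]
s [[219.0, 200.0], [204.0, 193.0], [234.0, 205.0]]
```

View pics/p1.png

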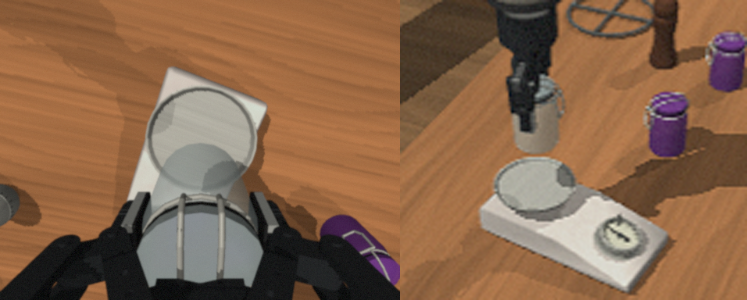

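Call:
{"method": "jog_arm", "body": {"rows": [[[0, 0, 0, 0.04, 0, 0.3, -0.5], [0, 0, 0, 0.04, 0, 0.6, -0.5], [0, 0, 0, 0.04, 0, 0.85, -0.5], [0, 0, 0, 0.04, 0, 0.93, -0.5], [0, 0, 0, 0.04, 0, 0.93, -0.5]]]}}

```text
time_s: 7.28
tool_pos: [0.6612, 0.017, 0.1201]
orientation: [0.994, 0.11, -0.0, -0.0]
contact_force: [0.1, 0.4, -3.8]
grip_width: 0.0607
finger_force: 46.2
```

Call:
{"method": "jog_arm", "body": {"rows": [[[0, 0, 0, 0, 0, 0.03, -0.5], [0, 0, 0, 0, 0, 0.06, -0.5], [0, 0, 0, 0, 0, 0.08, -0.5], [0, 0, 0, 0, 0, 0.1, -0.5], [0, 0, 0, 0, 0, 0.1, -0.5]]]}}

```text
time_s: 7.9
tool_pos: [0.6611, 0.0173, 0.112]
orientation: [0.994, 0.111, -0.0, -0.0]
contact_force: [-0.0, -0.7, -3.4]
grip_width: 0.0608
finger_force: 46.2
```

Call:
{"method": "jog_arm", "body": {"rows": [[[0, 0, 0, 0, 0, 0.03, -0.5], [0, 0, 0, 0, 0, 0.05, -0.5], [0, 0, 0, 0, 0, 0.07, -0.5], [0, 0, 0, 0, 0, 0.07, -0.5]]]}}

```text
time_s: 8.4
tool_pos: [0.6613, 0.0173, 0.1065]
orientation: [0.994, 0.111, 0.0, -0.0]
contact_force: [0.3, 0.4, -1.2]
grip_width: 0.0606
finger_force: 46.5
```

Call:
{"method": "jog_arm", "body": {"rows": [[[0, 0, 0, 0, 0, 0.02, -0.5], [0, 0, 0, 0, 0, 0.02, -0.5], [0, 0, 0, 0, 0, 0.02, -0.5]]], "newtons": 20}}

```text
time_s: 8.78
tool_pos: [0.6613, 0.0173, 0.1051]
orientation: [0.994, 0.111, 0.0, -0.0]
contact_force: [-0.5, -0.4, -0.5]
grip_width: 0.0608
finger_force: 46.6
```

Call:
{"method": "jog_arm", "body": {"rows": [[[0, 0, 0, 0, 0, 0, 0.5], [0, 0, 0, 0, 0, 0, 0.6], [0, 0, 0, 0, 0, 0, 0.8], [0, 0, 0, 0, 0, 0, 1], [0, 0, 0, 0, 0, 0, 1], [0, 0, 0, 0, 0, 0, 1], [0, 0, 0, 0, 0, 0, 1]]]}}

```text
time_s: 9.65
tool_pos: [0.6612, 0.0173, 0.105]
orientation: [0.994, 0.111, 0.0, -0.0]
contact_force: [-0.3, 0.1, -0.9]
grip_width: 0.0856
finger_force: 0.0
```

Call:
{"method": "jog_arm", "body": {"rows": [[[0, 0, 0, 0, 0, -0.2, 1], [0, 0, 0, 0, 0, -0.6, 1], [0, 0, 0, 0, 0, -1, 1], [0, 0, 0, 0, 0, -1, 1]]]}}

```text
time_s: 10.15
tool_pos: [0.6628, 0.0175, 0.1889]
orientation: [0.994, 0.111, 0.003, 0.0]
contact_force: [0.1, 0.0, 0.4]
grip_width: 0.0851
finger_force: 0.0
```

```bash
python3 - <<'E'
from h import *
s=status.get_state(); print(s['time_s'],s['tool_pos'],s['contact_force'],s['qpos'].round(2))
w=cam('wrist'); t=cam('top')
np.save('t.npy',t['img'])
cv2.imwrite('pics/p2.png',np.hstack([cv2.resize(w['img'],(400,300)),cv2.resize(t['img'][130:245,190:305],(300,300),interpolation=cv2.INTER_CUBIC)]))
print(proj(t,[[.66,.015,.166],[.661,.017,.17]]))
E
```

```text
10.15 [0.66279469 0.01748113 0.18890506] [0.08480531 0.04754564 0.36091042] [ 0.06  0.45 -0.25  1.66  0.13  1.03 -1.58]
[[226.27722824 155.21767291]
 [225.42524969 154.43544644]]
```

View pics/p2.png

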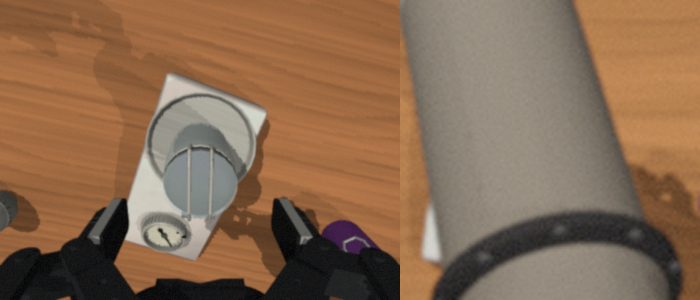

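Call:
{"method": "jog_arm", "body": {"rows": [[[0, 0, -0.22, -0.4, -0.13, -0.1, 1], [0, 0, -0.44, -0.84, -0.27, -0.1, 1], [0, 0, -0.66, -0.84, -0.27, -0.1, 1], [0, 0, -0.889, -0.84, -0.27, -0.1, 1]]]}}

```text
time_s: 10.75
tool_pos: [0.5902, 0.0235, 0.1926]
orientation: [0.895, 0.447, -0.0, -0.0]
contact_force: [0.4, -0.9, -0.4]
grip_width: 0.0852
finger_force: 0.0
```

Call:
{"method": "jog_arm", "body": {"rows": [[[0, 0, -0.22, -0.24, -0.37, 0, 1], [0, 0, -0.44, -0.47, -0.74, 0, 1], [0, 0, -0.66, -0.47, -0.74, 0, 1], [0, 0, -0.889, -0.47, -0.74, 0, 1]]]}}

```text
time_s: 11.25
tool_pos: [0.5203, 0.0294, 0.1926]
orientation: [0.688, 0.726, -0.0, -0.0]
contact_force: [-0.7, -0.2, -0.5]
grip_width: 0.0855
finger_force: 0.0
```

Call:
{"method": "jog_arm", "body": {"rows": [[[0, 0, -0.22, 0, 0, 0, 1], [0, 0, -0.44, 0, 0, 0, 1], [0, 0, -0.66, 0, 0, 0, 1], [0, 0, -0.889, 0, 0, 0, 1]]]}}

```text
time_s: 11.75
tool_pos: [0.5205, 0.0295, 0.1924]
orientation: [0.398, 0.917, -0.0, -0.001]
contact_force: [0.3, 0.9, 0.0]
grip_width: 0.0855
finger_force: 0.0
```

Call:
{"method": "jog_arm", "body": {"rows": [[[0, 0, -0.22, 0, 0, 0, 1], [0, 0, -0.44, 0, 0, 0, 1], [0, 0, -0.66, 0, 0, 0, 1], [0, 0, -0.889, 0, 0, 0, 1], [0, 0, -0.889, 0, 0, 0, 1]]]}}

```text
time_s: 12.38
tool_pos: [0.5206, 0.0294, 0.1924]
orientation: [0.064, 0.998, 0.0, -0.001]
contact_force: [-0.3, -0.2, 0.1]
grip_width: 0.0857
finger_force: 0.0
```

Call:
{"method": "jog_arm", "body": {"rows": [[[0, -0.17, 0, 0, 0, 0, 1], [0, -0.333, 0, 0, 0, 0, 1], [0, -0.333, 0, 0, 0, 0, 1], [0, -0.333, 0, 0, 0, 0, 1]]]}}

```text
time_s: 12.88
tool_pos: [0.5213, 0.0294, 0.1932]
orientation: [0.064, 0.989, -0.008, 0.13]
contact_force: [1.0, 0.4, -0.0]
grip_width: 0.0852
finger_force: 0.0
```

```bash
python3 - <<'E'
from h import *
s=status.get_state(); print(s['tool_pos'],R.from_quat(s['orientation']).as_matrix().round(3),s['qpos'].round(2))
w=cam('wrist'); cv2.imwrite('pics/d1.png',w['img']); print(proj(w,[[.52,.03,.051],[.661,.017,.074]]))
E
```

```text
[0.52130585 0.02944784 0.19322337] [[-0.958  0.129  0.256]
 [ 0.125  0.992 -0.033]
 [-0.258  0.001 -0.966]] [ 0.5   0.16 -0.79  2.13  0.34  0.68  0.92]
[[255.51021001 139.83595225]
 [260.53640614 273.40285383]]
```

View pics/d1.png

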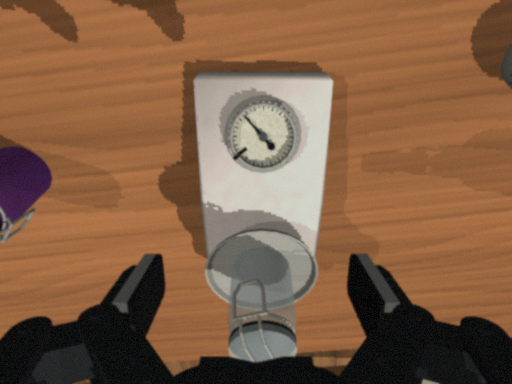

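```bash
cat > dial.py <<'E'
from h import *
def measure(w,uv0,yaw=-7.4,save=None):
    q=R.from_euler('z',yaw,degrees=True).as_matrix()@R.from_euler('y',-15,degrees=True).as_matrix() # scale panel axes
    D=onz(w,uv0,.0455); n=q[:,2]   # dial face 11.5mm above panel -> z about .0455
    g=cv2.cvtColor(w['img'],cv2.COLOR_BGR2GRAY)
    big=cv2.resize(g,None,fx=4,fy=4,interpolation=cv2.INTER_CUBIC)
    ys,xs=np.mgrid[0:big.shape[0],0:big.shape[1]]
    u0=proj(w,[D])[0]; sel=(np.hypot(xs/4-u0[0],ys/4-u0[1])<45)
    iy,ix=np.where(sel); uv=np.c_[(ix+.5)/4-.5,(iy+.5)/4-.5]
    p=cv2.undistortPoints(uv[:,None].astype(float),np.array(w['K']),np.array(w['distortion']))[:,0]
    d=np.c_[p,np.ones(len(p))]@w['R'].T; t=((D-w['o'])@n)/(d@n); X=(w['o']+d*t[:,None]-D)@q
    return D,X,big[iy,ix],q
E
python3 - <<'E'
from dial import *
s=status.get_state(); Q=R.from_quat(s['orientation']).as_matrix()
w=cam('wrist'); D,X,v,q=measure(w,(262.5,133))
print('D',D)
# ring centre: white face fit
wh=(v>150)&(np.hypot(X[:,0],X[:,1])<.026); print('white centroid',X[wh].mean(0),wh.sum())
dk=(v<70)
for r0,r1 in((.004,.010),(.010,.014),(.014,.018),(.018,.022),(.022,.027),(.027,.032)):
    r=np.hypot(X[:,0],X[:,1]); m=dk&(r>r0)&(r<r1)
    a=np.degrees(np.arctan2(-X[m,1],X[m,0]))%360  # clockwise from +x
    print(r0,np.histogram(a,bins=24,range=(0,360))[0])
T=D+q[:,2]*.0055; print('bezel top in tool',Q.T@(T-s['tool_pos']), 'Q*q',(Q.T@q).round(3))
E
```

```text
D [0.51704449 0.03669984 0.0455    ]
white centroid [-1.51481740e-03 -1.35611868e-03 -3.00253795e-17] 32281
0.004 [  0   0   0   0   0   1  23  77 118   0   0   0   0   0   0   0   0   0
   0   0   0  72  98   0]
0.01 [  0   0   0   0   0   0   0   0  60   0   0   0   0   0   0   0   0   0
   0   0   0 248 141   0]
0.014 [  0   0   0   0   0   0   0   0  55   0   0   0   0   0   0   0   0   0
   0   0   0 124  58   0]
0.018 [ 0  0  0 53  0  0  0  0 28  0  0  0  0  0  0  0  0  0  0  0  0  0  0  0]
0.022 [  0   0   0 210   0   0   0   0   0   0   0   0   0   0   0   0   0   0
   0   0   0   0   0   0]
0.027 [ 16  24  12 306   0   0   0   0   0   0   0   0   0   0   0   0   0   0
   0   0   0   0   0   0]
bezel top in tool [0.04332332 0.00642141 0.13577425] Q*q [[-1.     0.     0.001]
 [ 0.     1.     0.001]
 [-0.001  0.001 -1.   ]]
```

```bash
cat >> dial.py <<'E'
def analyse(X,v):
    c=np.zeros(2)
    # face edge: outermost cream pixel per direction, circle fit
    for _ in range(3):
        Y=X[:,:2]-c; r=np.hypot(*Y.T); a=np.arctan2(-Y[:,1],Y[:,0]); E=[]
        for k in np.arange(-np.pi,np.pi,np.pi/24):
            m=(abs(np.angle(np.exp(1j*(a-k))))<.05)&(r>.012)&(r<.04)
            b=np.digitize(r[m],np.arange(.012,.04,.0005)); pr=np.array([v[m][b==i].mean() if (b==i).any() else np.nan for i in range(1,56)])
            j=np.nanargmin(np.gradient(pr[14:40])*1.)+14; E.append([.012+.0005*(j+.5),k])
        E=np.array(E); P=np.c_[E[:,0]*np.cos(E[:,1]),-E[:,0]*np.sin(E[:,1])]
        ok=abs(E[:,0]-np.median(E[:,0]))<.002
        A=np.c_[2*P[ok],np.ones(ok.sum())]; s=np.linalg.lstsq(A,(P[ok]**2).sum(1),rcond=None)[0]; c=c+s[:2]
    rad=np.sqrt(s[2]+s[:2]@s[:2]); Y=X[:,:2]-c; r=np.hypot(*Y.T)
    m=(v<70)&(r<.019); mu=Y[m].mean(0); V=np.linalg.svd(np.cov(Y[m].T))[0][:,0]
    z=(v<70)&(r>.02)&(r<.03); ang=lambda p:np.degrees(np.arctan2(-p[1],p[0]))%360
    return c,rad,ok.sum(),'pointer axis',ang(V)%180,'off-axis mm',abs(np.cross(V,mu))*1e3,'mark',ang(Y[z].mean(0)),np.hypot(*Y[z].mean(0))
E
python3 -W ignore - <<'E'
from dial import *
w=cam('wrist'); D,X,v,q=measure(w,(262.5,133)); print(analyse(X,v))
g=cv2.resize(w['img'][85:185,210:315],(630,600),interpolation=cv2.INTER_CUBIC); cv2.imwrite('pics/d2.png',g)
for r0 in np.arange(.014,.04,.002):
    r=np.hypot(X[:,0],X[:,1]);a=np.degrees(np.arctan2(-X[:,1],X[:,0]))%360
    print(round(r0,3),[int(v[(r>r0)&(r<r0+.002)&(abs(a-k)<12)].mean()) for k in range(15,360,30)])
E
```

```text
(array([-0.00086761, -0.00244256]), np.float64(0.02451822180226298), np.int64(31), 'pointer axis', np.float64(138.51688277696533), 'off-axis mm', np.float64(0.6405097652568926), 'mark', np.float64(41.85623060417317), np.float64(0.025482428188872086))
0.014 [193, 192, 192, 198, 140, 197, 192, 192, 194, 192, 115, 151]
0.016 [193, 195, 194, 198, 143, 193, 195, 188, 193, 193, 170, 186]
0.018 [191, 175, 193, 191, 151, 193, 196, 194, 192, 192, 184, 193]
0.02 [192, 140, 183, 175, 142, 181, 182, 185, 173, 162, 146, 178]
0.022 [181, 132, 166, 162, 146, 159, 169, 162, 122, 127, 131, 138]
0.024 [140, 121, 149, 152, 153, 139, 142, 153, 116, 112, 124, 125]
0.026 [102, 90, 136, 144, 113, 108, 108, 128, 144, 106, 108, 115]
0.028 [81, 82, 143, 116, 107, 107, 98, 129, 137, 146, 103, 90]
0.03 [130, 110, 123, 113, 107, 108, 111, 135, 140, 144, 148, 128]
0.032 [152, 116, 118, 112, 120, 127, 166, 164, 159, 151, 147, 154]
0.034 [170, 159, 148, 131, 134, 136, 190, 194, 185, 181, 175, 176]
0.036 [199, 197, 179, 136, 134, 147, 191, 203, 189, 188, 199, 204]Traceback (most recent call last):
  File "<stdin>", line 6, in <module>
ValueError: cannot convert float NaN to integer
```

View pics/d2.png

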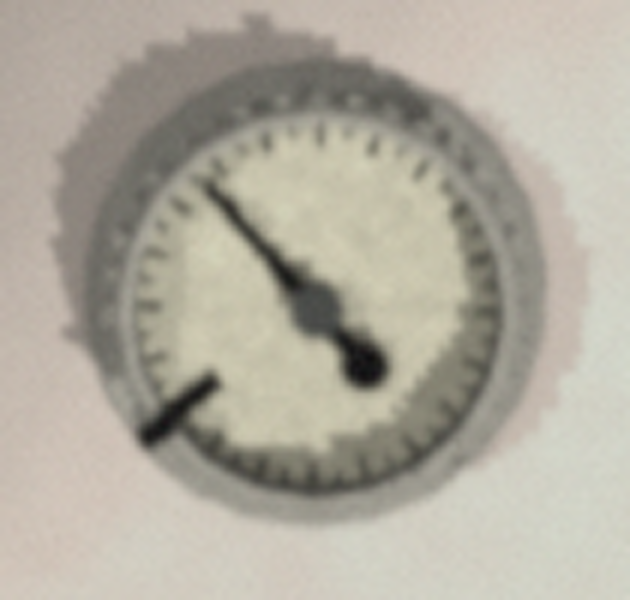

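```bash
python3 -W ignore - <<'E'
from dial import *
s=status.get_state(); Q=R.from_quat(s['orientation']).as_matrix()
w=cam('wrist'); D,X,v,q=measure(w,(262.7,135.9)); n=q[:,2]
def pt(u):
    o,d=ray(w,u); return ((o+d*((D-o)@n)/(d@n))-D)@q
for nm,u in [('tip',(205,178)),('tail',(367,363)),('bar_out',(148,440)),('bar_in',(215,380)),('faceL',(130,304)),('faceR',(500,304)),('faceT',(315,118)),('faceB',(315,490))]:
    p=pt((210+u[0]/6,85+u[1]/6)); print(nm,(p*1e3).round(1),np.degrees(np.arctan2(-p[1],p[0]))%360,np.hypot(*p[:2]))
T=D+n*.0055; print(D,'bezel top in tool/0.08',(Q.T@(T-s['tool_pos'])),Q.T@(T-s['tool_pos'])/.08)
E
```

```text
tip [-18.2 -16.2   0. ] 138.44710284685448 0.0243479384246015
tail [8.5 7.6 0. ] 318.152795131364 0.011393502976657153
bar_out [ 20.1 -25.1   0. ] 51.268647557386274 0.03217126436930466
bar_in [ 11. -15.   0.] 53.5525312751015 0.01859624950346323
faceL [ -0.2 -27.3   0. ] 90.3705994540223 0.027346453247712822
faceR [-0.2 27.   0. ] 269.5051740963076 0.026995657169211686
faceT [-26.6  -0.4   0. ] 179.17145598705486 0.026576694573334756
faceB [27.8  0.   0. ] 359.91438862531777 0.02780302587213946
[0.5196885  0.03667032 0.0455    ] bezel top in tool/0.08 [0.04072634 0.00662829 0.13623071] [0.50907921 0.08285361 1.70288385]
```

Call:
{"method": "jog_arm", "body": {"rows": [[[0, 0, -0.23, 0.3, 0.083, 0, 1], [0, 0, -0.46, 0.51, 0.083, 0.3, 1], [0, 0, -0.69, 0.51, 0.083, 0.5, 1], [0, 0, -0.9, 0.51, 0.083, 0.7, 1], [0, 0, -0.95, 0.51, 0.083, 0.7, 1], [0, 0, -0.95, 0.51, 0.083, 0.7, 1]]]}}

```text
time_s: 13.82
tool_pos: [0.4973, 0.0394, 0.1286]
orientation: [-0.301, 0.945, -0.055, 0.118]
contact_force: [0.5, 0.7, -0.2]
grip_width: 0.0854
finger_force: 0.0
```

Call:
{"method": "jog_arm", "body": {"rows": [[[0, 0, 0, 0, 0, 0.3, 1], [0, 0, 0, 0, 0, 0.6, 1], [0, 0, 0, 0, 0, 0.85, 1], [0, 0, 0, 0, 0, 0.9, 1], [0, 0, 0, 0, 0, 0.9, 1]]]}}

```text
time_s: 14.45
tool_pos: [0.5158, 0.037, 0.0594]
orientation: [-0.301, 0.944, -0.055, 0.118]
contact_force: [0.5, 0.3, 0.4]
grip_width: 0.0852
finger_force: 0.0
```

```bash
python3 -W ignore - <<'E'
from dial import *
s=status.get_state(); Q=R.from_quat(s['orientation']).as_matrix()
q=R.from_euler('z',-7.4,degrees=True).as_matrix()@R.from_euler('y',-15,degrees=True).as_matrix()
T=np.array([0.5196885,0.03667032,0.0455])+q[:,2]*.0055
print((Q.T@(T-s['tool_pos'])/.08).round(3),(Q.T@q).round(3),s['qpos'].round(2))
E
```

```text
[-0.002 -0.     0.112] [[-0.734 -0.679 -0.001]
 [-0.679  0.734  0.   ]
 [ 0.     0.001 -1.   ]] [ 0.35  0.4  -0.7   2.25  0.85  0.48  1.16]
```

Call:
{"method": "jog_arm", "body": {"rows": [[[0, 0, 0, 0, 0, 0.15, 1], [0, 0, 0, 0, 0, 0.3, 1], [0, 0, 0, 0, 0, 0.35, 1], [0, 0, 0, 0, 0, 0.35, 1]]]}}

```text
time_s: 14.95
tool_pos: [0.5229, 0.036, 0.0322]
orientation: [-0.302, 0.944, -0.055, 0.118]
contact_force: [-0.5, -0.6, -0.2]
grip_width: 0.0854
finger_force: 0.0
```

Call:
{"method": "jog_arm", "body": {"rows": [[[0, 0, 0, 0, 0, 0, 0.3], [0, 0, 0, 0, 0, 0, 0], [0, 0, 0, 0, 0, 0, -0.3], [0, 0, 0, 0, 0, 0, -0.5], [0, 0, 0, 0, 0, 0, -0.5]]], "newtons": 30}}

```text
time_s: 15.58
tool_pos: [0.5239, 0.0348, 0.0328]
orientation: [-0.301, 0.944, -0.056, 0.119]
contact_force: [0.0, -6.4, 10.9]
grip_width: 0.0606
finger_force: 31.2
```

Call:
{"method": "jog_arm", "body": {"rows": [[[0, 0, 0.15, 0, 0, 0, -0.5], [0, 0, 0.3, 0, 0, 0, -0.5], [0, 0, 0.45, 0, 0, 0, -0.5], [0, 0, 0.6, 0, 0, 0, -0.5], [0, 0, 0.75, 0, 0, 0, -0.5], [0, 0, 0.9, 0, 0, 0, -0.5], [0, 0, 0.955, 0, 0, 0, -0.5], [0, 0, 0.955, 0, 0, 0, -0.5]]]}}

```text
time_s: 16.58
tool_pos: [0.5236, 0.0355, 0.0327]
orientation: [0.066, 0.989, -0.008, 0.131]
contact_force: [0.2, -3.3, 10.3]
grip_width: 0.0612
finger_force: 31.2
```

Call:
{"method": "jog_arm", "body": {"rows": [[[0, 0, 0.15, 0, 0, 0, -0.5], [0, 0, 0.3, 0, 0, 0, -0.5], [0, 0, 0.45, 0, 0, 0, -0.5], [0, 0, 0.6, 0, 0, 0, -0.5], [0, 0, 0.75, 0, 0, 0, -0.5], [0, 0, 0.9, 0, 0, 0, -0.5], [0, 0, 0.955, 0, 0, 0, -0.5], [0, 0, 0.955, 0, 0, 0, -0.5], [0, 0, 0.955, 0, 0, 0, -0.5]]]}}

```text
time_s: 17.7
tool_pos: [0.524, 0.0362, 0.0328]
orientation: [0.423, 0.897, 0.041, 0.125]
contact_force: [1.7, 0.8, 8.4]
grip_width: 0.0612
finger_force: 31.1
```

Call:
{"method": "jog_arm", "body": {"rows": [[[0, 0, 0, 0, 0, 0, 0.5], [0, 0, 0, 0, 0, 0, 1], [0, 0, 0, 0, 0, 0, 1], [0, 0, 0, 0, 0, 0, 1], [0, 0, 0, 0, 0, -0.2, 1], [0, 0, 0, 0, 0, -0.6, 1], [0, 0, 0, 0, 0, -1, 1], [0, 0, 0, 0, 0, -1, 1]]]}}

```text
time_s: 18.7
tool_pos: [0.503, 0.0386, 0.111]
orientation: [0.423, 0.897, 0.041, 0.126]
contact_force: [0.6, 0.1, 0.2]
grip_width: 0.0853
finger_force: 0.0
```

Call:
{"method": "jog_arm", "body": {"rows": [[[0, 0, -0.2, 0, 0, -0.3, 1], [0, 0, -0.4, 0, 0, -0.6, 1], [0, 0, -0.6, 0, 0, -0.93, 1], [0, 0, -0.8, 0, 0, -0.93, 1], [0, 0, -0.955, 0, 0, -0.93, 1], [0, 0, -0.955, 0, 0, -0.93, 1]]]}}

```text
time_s: 19.45
tool_pos: [0.4831, 0.0408, 0.1802]
orientation: [0.065, 0.989, -0.008, 0.13]
contact_force: [0.3, -0.0, -0.2]
grip_width: 0.0855
finger_force: 0.0
```

Call:
{"method": "jog_arm", "body": {"rows": [[[0, 0, 0, -0.3, 0, 0, 1], [0, 0, 0, -0.5, 0, 0, 1], [0, 0, 0, -0.5, 0, 0, 1], [0, 0, 0, -0.5, 0, 0, 1]]]}}

```text
time_s: 19.95
tool_pos: [0.5208, 0.0361, 0.1907]
orientation: [0.065, 0.989, -0.008, 0.13]
contact_force: [0.4, -0.2, 0.3]
grip_width: 0.0851
finger_force: 0.0
```

```bash
python3 -W ignore - <<'E'
from dial import *
s=status.get_state(); print(s['tool_pos'],s['qpos'].round(2))
w=cam('wrist'); P0=np.array([0.5196885,0.03667032,0.0455]); u=proj(w,[P0])[0]; print(u)
D,X,v,q=measure(w,u)
r=np.hypot(X[:,0],X[:,1]); a=np.degrees(np.arctan2(-X[:,1],X[:,0]))%360; dk=v<75
for r0,r1 in((.005,.009),(.009,.012),(.012,.016),(.016,.019),(.019,.022),(.022,.026),(.026,.032)):
    m=dk&(r>r0)&(r<r1); h=np.histogram(a[m],bins=36,range=(0,360))[0]; print(r0,m.sum(),[(i*10,int(k),round(a[m][(a[m]//10)==i].mean(),1)) for i,k in enumerate(h) if k>15])
c=u.astype(int); g=cv2.resize(w['img'][c[1]-50:c[1]+50,c[0]-50:c[0]+50],(300,300),interpolation=cv2.INTER_CUBIC)
cv2.imwrite('pics/d3.png',np.hstack([g,cv2.resize(w['img'],(400,300))]))
E
```

```text
[0.52082323 0.03611541 0.19067335] [ 0.36  0.15 -0.66  2.14  0.31  0.67  0.93]
[255.45680938 138.65449344]
0.005 435 [(120, 52, np.float64(126.4)), (130, 105, np.float64(135.1)), (140, 44, np.float64(143.5)), (310, 97, np.float64(315.1)), (320, 101, np.float64(325.0)), (330, 23, np.float64(331.4))]
0.009 412 [(130, 82, np.float64(136.0)), (300, 45, np.float64(308.0)), (310, 113, np.float64(315.0)), (320, 111, np.float64(325.0)), (330, 61, np.float64(332.8))]
0.012 254 [(130, 69, np.float64(136.4)), (310, 75, np.float64(315.4)), (320, 87, np.float64(324.7)), (330, 18, np.float64(331.7))]
0.016 74 [(130, 59, np.float64(137.4))]
0.019 172 [(130, 101, np.float64(137.9)), (140, 71, np.float64(141.5))]
0.022 231 [(130, 117, np.float64(138.4)), (140, 93, np.float64(141.3))]
0.026 656 [(0, 32, np.float64(6.9)), (10, 58, np.float64(14.8)), (30, 46, np.float64(33.2)), (40, 16, np.float64(42.3)), (130, 274, np.float64(137.8)), (140, 128, np.float64(141.1)), (340, 25, np.float64(344.8)), (350, 55, np.float64(356.9))]
```

```bash
python3 -c "
from rig import ticket; print(ticket.job_done())"
```

```text
the job is handed in; nothing more can be done
None
```

The job is handed in at about 20 s of the 64 s. The jar stands on the pan, let go, and the zero mark measures within about 3° of the pointer (8° allowed). After the turn I read the dial from camera pixels only. I did not check the jar again, but the pointer had not moved. No verdict came back.

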